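# Open the vent and set the fume extractor to speed 5

## Robot

A 6-joint arm with a two-finger parallel gripper is mounted at the origin on the work surface. World frame = base frame: x ahead of the robot, y to its left, z up, the work surface at z = 0. Lengths are in m, angles in rad, forces in N, time in s.
With the tool pointing down it reaches from about 0.25 to 0.725 m from the base axis. Payload 4 kg.
Tool frame: the origin (TCP) lies midway between the tips of the shut fingers; the grasp point (between the pads) lies 19 mm behind it; y points along the fingers, x is the direction in which the jaws open and shut, and the axes are right-handed (so a half turn about y gives the same grasp; the last joint's range is limited). The gripper opens to 85 mm and grips with 20 to 120 N. Pads are 22 mm wide; open, the fingers measure 114 mm over their backs; the gripper's body (76 mm by 85 mm) begins 54 mm behind the grasp point. The pads swing forward as they close: fully open they stand 13 mm farther back than shut.
Start: joints at [-1.219, 0.241, 0.005, 1.335, 0, 1.571], TCP at [0.172, -0.469, 0.231] pointing down, gripper open.
Joint ranges: [-2.72, 2.72], [-1.05, 1.87], [-1.09, 1.28], [-1.99, 2.15], [-1.42, 1.44], [-3.14, 3.14]. Speed limits (rad/s): [2.79, 2.79, 3.14, 3.14, 3.14, 3.14].

## Interface

Orientations are given as a unit quaternion [x, y, z, w].
In Python, from workcell import bot gives the robot as it stands. The module is installed in compiled form; this text tells all that it offers.
- The arm moves only by the shell command python3 -m inch 'ROWS'. ROWS is text: rows parted by semicolons, each of 7 numbers parted by spaces: the turn, a rotation vector about the tool's x, y, z in degrees, then the shift along the tool's x, y, z in mm, then the closure, from 0 (fully open) to 1 (shut). In form: ax ay az dx dy dz fingers; .... A call has 1 to 12 rows; each row shifts and turns the commanded pose from where the row before left it, along the tool's axes as they then stand; what a row does not reach is not made up. A row lasts 1/8 s, in which the tool goes at most 62.5 mm and 10.7 degrees, less where a joint would pass 70% of its speed; a pose out of reach is approached as far as the arm can. A call with a gripper value outside its range is refused whole. The fingers move at their own pace and stop on an object; the grip force is fixed at half the most. Time passes only in rows, so rows that do not move let the fingers close. It gives the time, the measured TCP pose, the force and the opening at its end, in the units of the state.
- bot.get_obs(): the state, without advancing time (a new reading comes with each control period).
- bot.camera(name): name is "side" or "top"; returns a dict with "color" (384x512x3 uint8, blue, green, red), "fx", "fy", "cx", "cy" (pixels), "k1" (the pictures are not rectified: a ray, as slopes to the right and down, at radius r is drawn at 1 + k1 r^2 times it, then the intrinsics apply), "extrinsics" (4x4, takes a point from world to camera coordinates). Camera axes: x right, y up, looking along -z (the intrinsics and any distortion apply to the point x, -y, -z); pixel columns grow to the right and rows downward; lengths in m; the calibration is good to about 2 mm. A picture is of the moment at which its call begins. There is no depth.
- bot.job_done(): hands the job in, once; it reports no verdict.
Trained networks look in the newest picture that a camera, given by its name, has taken for a name from the list of things; names that differ only in an ending like _2 or _b are one class to them, and where a whole thing is asked for, a point or a joint stands for the part that bears it (a point fixed in the world has none). Each returns a list of dicts, best first, with "conf" (0 to 1); they miss things now and then, are a little off and sometimes report something else, mostly with a low value. They report only what shows in the picture. A call takes as long as a camera call.
- bot.look_for(name, camera): "extent" ([left, top, right, bottom] in pixels, round what is visible of it).
- bot.cut_out(name, camera): "region" (384x512 bool, what is visible of it) and "extent" ([left, top, right, bottom] in pixels, round what is visible of it).
- bot.spot_point(name, camera): "point" ([column, row] in pixels: a listed point, or the origin of a listed thing).
The state is a dict: "clock": time; "joint_pos": joint angles; "joint_vel": joint speeds; "tau": joint torques, N m; "eef_pos": TCP position; "tool_rot": TCP orientation; "ft_force": force on the tool from outside, world axes, zero at the start; "ft_torque": the same for the moment, N m; "grip_width": finger opening in m.
Only numpy, scipy, OpenCV 4.12 (cv2) and the standard library are available. Lean on these libraries where they do the work, as an engineer would, in place of code of your own. Each camera call takes 0.05 s, during which the arm holds its last target.

## Task

Get the bench fume extractor ready for soldering the lamp frame: first slide the door on its top fully open to uncover the vent, then turn the big bar-shaped fan dial clockwise, click by click, to position 5 (the long mark is 0; the next marks are 1 to 6), without running it on to 6. Leave the small round knob as it is and do not disturb the other things on the bench.

Things in the scene. Friction and masses are not known exactly. Their poses are not given: they have to be found in the camera images.
- extractor: Fixed black fume extractor 260 (x) x 340 (y) x 132 mm high; origin: centre of underside; own x points away from its front, y to the left seen from its front. The sloped aluminium panel rises from z 45 at x -130 to z 132 mm at x +20: tilted 30 deg from level, normal (-0.5, 0, 0.866). Behind it lies the level deck, z 132, with the vent door between 8 mm rails. Dial left, knob right on the panel.
- fan_dial (a joint): Fan dial angle, rad, growing clockwise seen facing the panel; clicks every 30 deg (0.5236): position 0 is 0, 5 is 2.618, 6 (3.142) is the stop. Starts at 0, 1 or 2. A click takes about 0.09 N m; let go, it springs to the nearest position. Printed marks show the positions: the long thick mark straight left of the dial is 0, 3 is straight up the slope, 6 straight right.
- fan_dial_grip (a point): Point on the dial's axis 24 mm out from the panel. Dial: black bar 12 wide, 50 long, 3 to 34 mm out of the panel over a disc (radius 26, 3 thick); reaches 28 mm from the axis at the pointer end (white line on top), 22 at the other. Axes turn with it: z out of the panel, y along the bar to the pointer, x across. Axis meets the panel at extractor x -55, y 70, z 88 mm; space around is free.
- vent_door (a joint): Travel of the vent door, m: 0 closed, 0.130 fully open against its stop. It slides level towards the extractor's own +y (left as seen from the front), with about 2 N of friction, and stays where it is left. It starts 0 to 30 mm open.
- vent_door_grip (a point): Point in the vent door's grip, 26 mm above the deck. The door is a grey plate 92 (x) x 150 (y) mm, its top 6 mm above the deck; in its middle stands a black upright grip, 40 mm along the extractor's x, 12 mm thick along its y, top 36 mm above the deck. Axes parallel to the extractor's.
- lamp_knob_mark (a point): Mark on the rim of the small round lamp knob (radius 14, 16 mm high), to be left alone. The knob stands on the panel 155 mm to the right of the fan dial.
- tile: White ceramic tile 150 x 150 x 10 mm lying on the bench to the left of the extractor; origin at the centre of its underside. Bystander.
- lamp_panel: Trapezoid leaded-glass lamp panel, 116 x 96 x 6 mm, lying on the tile; origin at the centre of its underside. Bystander.
- tray: Open green plastic tray of smooth glass shards, 130 x 180 x 35 mm, on the bench to the right of the extractor; origin at the centre of its underside. Bystander.
- plier: Steel grozing plier, 180 mm long, 12 mm high, lying on the bench beyond the tile; origin near its middle, jaws towards its +x. Bystander.

How it is judged:
On the way, in this order (a step that is already met when the one before it is completed fails the run):
1. the vent door is fully open (within 8 mm of its stop) while the dial is still below position 3 (value of joint vent_door above 0.122 m and value of joint fan_dial below 1.3 rad), for 0.2 s.
2. the fan dial is at position 5 (value of joint fan_dial between 2.5 and 2.74 rad), for 0.2 s.
At the end, for the whole second after the job is handed in: The vent door is open to within 8 mm of its stop and the fan dial rests clicked in at position 5 (within 0.12 rad), both let go (all of step 2 and value of joint vent_door above 0.122 m and not (velocity of joint fan_dial above 0.1 rad/s) and not (velocity of joint fan_dial below -0.1 rad/s)); the robot touches nothing.
It fails at once if the fan dial is run on towards position 6 (past 5.6 clicks) (value of joint fan_dial above 2.93 rad).
It fails at once if the small round knob is turned (its rim mark moves more than 4 mm) (distance of lamp_knob_mark from where it was at the start of the episode above 0.004 m).
It fails at once if the tile, lamp panel, tray or plier is shifted by more than 20 mm (distance of any of tile, lamp_panel, tray, plier from where it was at the start of the episode above 0.02 m).
It also fails if it takes over 72 s, if anything falls off the work surface, if the arm or the gripper's body presses on something with over 40 N, if the wrist force passes 120 N, or if a joint passes its speed limit or range.

## Working session

There is one attempt and no reset: what is moved stays moved. The work goes in short steps, Python scripts to look and compute and a shell command to move; the robot and the scene stay as the last step left them, time stands still between calls to the robot, and variables do not carry over. Pictures are saved under pics/ and viewed, and the job is handed in when it is done.

```bash
mkdir -p pics; cat > h.py <<'E'
import numpy as np, cv2
from workcell import bot
from scipy.spatial.transform import Rotation as R
def pix2ray(c,uv):
    x=(uv[0]-c['cx'])/c['fx']; y=(uv[1]-c['cy'])/c['fy']
    d=np.array([x,y]); u=d.copy()
    for _ in range(20): u=d/(1+c['k1']*(u@u))
    E=np.array(c['extrinsics']); Rm=E[:3,:3]; t=E[:3,3]
    o=-Rm.T@t; r=Rm.T@np.array([u[0],-u[1],-1]); return o,r/np.linalg.norm(r)
def proj(c,p):
    E=np.array(c['extrinsics']); q=E[:3,:3]@np.array(p)+E[:3,3]
    u=np.array([q[0],-q[1]])/(-q[2]); u=u*(1+c['k1']*(u@u))
    return np.array([u[0]*c['fx']+c['cx'],u[1]*c['fy']+c['cy']])
def tri(rays):
    A=np.zeros((3,3));b=np.zeros(3)
    for o,r in rays:
        M=np.eye(3)-np.outer(r,r);A+=M;b+=M@o
    p=np.linalg.solve(A,b); return p,[np.linalg.norm((np.eye(3)-np.outer(r,r))@(p-o)) for o,r in rays]
E
python3 - <<'E'
from h import *
cs={}
for n in('side','top'):
    c=bot.camera(n);cs[n]=c;cv2.imwrite(f'pics/{n}0.png',c['color'])
    o,r=pix2ray(c,(c['cx'],c['cy']));print(n,o,r,c['fx'],c['k1'])
for k in ['extractor','fan_dial_grip','vent_door_grip','lamp_knob_mark','tile','lamp_panel','tray','plier']:
    rays=[]
    for n in cs:
        s=bot.spot_point(k,n)[:2]; print(k,n,[(np.round(a['point'],1),round(a['conf'],2)) for a in s])
        if s: rays.append(pix2ray(cs[n],s[0]['point']))
    if len(rays)==2: print('   ',*tri(rays))
o=bot.get_obs();print(o['clock'],o['eef_pos'],R.from_quat(o['tool_rot']).as_matrix().round(3),o['grip_width'])
E
```

```text
side [0.17502773 0.62331821 0.96535223] [ 0.38114658 -0.51680113 -0.76657933] 395.299525678763 0.014323724374911126
top [0.48215376 0.05460839 1.32448698] [ 0.08253107  0.01330055 -0.99649973] 440.57513791889676 -0.13537994423099464
extractor side [(array([256.5, 212. ]), 0.89)]
extractor top [(array([267.4, 195.4]), 0.85), (array([168.4, 137.6]), 0.19)]
    [ 0.58622665  0.04017384 -0.00746656] [np.float64(0.00010282465754228881), np.float64(0.0001028246575422522)]
fan_dial_grip side []
fan_dial_grip top [(array([238.7, 217. ]), 0.67)]
vent_door_grip side [(array([257.3, 208.7]), 0.7), (array([252.5, 152.4]), 0.59)]
vent_door_grip top [(array([286.4, 167.3]), 0.63)]
    [ 0.66704767 -0.0339673  -0.1264801 ] [np.float64(0.026102070628915324), np.float64(0.02610207062891544)]
lamp_knob_mark side [(array([291.6, 185.5]), 0.47), (array([251.2, 153.5]), 0.25)]
lamp_knob_mark top [(array([291.5, 221.1]), 0.41)]
    [ 0.51046524 -0.02446125  0.11313519] [np.float64(0.0033738857749107862), np.float64(0.0033738857749108847)]
tile side [(array([193.7, 294.4]), 0.7), (array([258.4, 217.1]), 0.28)]
tile top [(array([165.5, 206.8]), 0.69)]
    [ 0.54826373  0.35176562 -0.00278777] [np.float64(0.00444427780916037), np.float64(0.004444277809160352)]
lamp_panel side [(array([196.2, 294. ]), 0.61)]
lamp_panel top []
tray side [(array([308.7, 152. ]), 0.86)]
tray top [(array([374.6, 195.7]), 0.62)]
    [ 0.59764309 -0.28611702 -0.01344278] [np.float64(0.00558268584709236), np.float64(0.005582685847092449)]
plier side [(array([139.8, 254.4]), 0.58)]
plier top [(array([169.1, 141.4]), 0.82)]
    [ 0.75354487  0.35292012 -0.01677194] [np.float64(0.005340289128452277), np.float64(0.005340289128452191)]
0.9 [ 0.17228962 -0.46938466  0.23133352] [[ 0.345  0.     0.939]
 [-0.939 -0.     0.345]
 [ 0.    -1.    -0.   ]] 0.0856122665961186
```

View pictures.

View pics/top0.png

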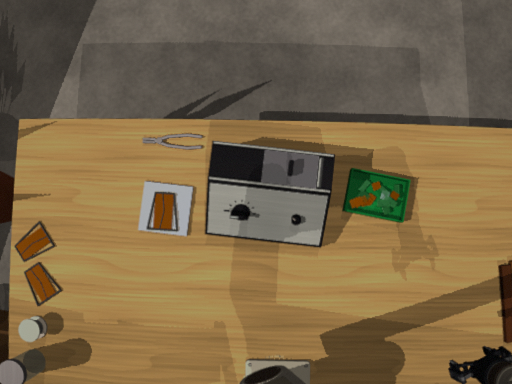

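View pics/side0.png

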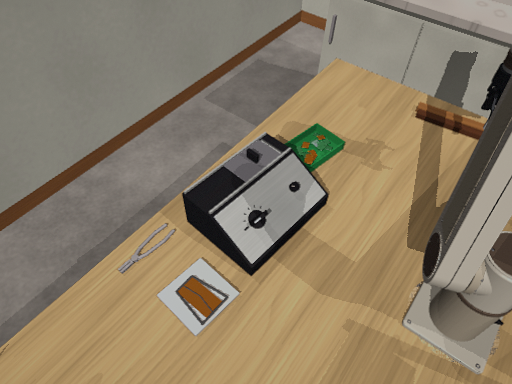

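The top picture shows the extractor spanning about (206–335, 142–246). The door grip is near (292,168), the dial near (240,211), the knob at (297,219), the tile and panel at (166,208), the tray at (377,195) and the plier at (173,141). Next I'll zoom in.

```bash
python3 - <<'E'
import cv2
a=cv2.imread('pics/top0.png')[135:255,195:345]; cv2.imwrite('pics/topz.png',cv2.resize(a,None,fx=5,fy=5,interpolation=2))
a=cv2.imread('pics/side0.png')[125:275,175:335]; cv2.imwrite('pics/sidez.png',cv2.resize(a,None,fx=4,fy=4,interpolation=2)[:600,:800])
E
```

```text
(no output)
```

View pics/topz.png

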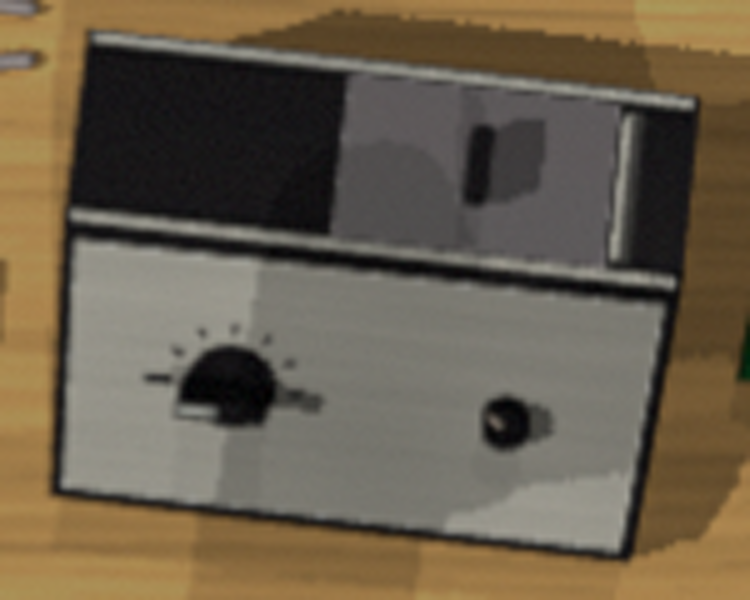

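View pics/sidez.png

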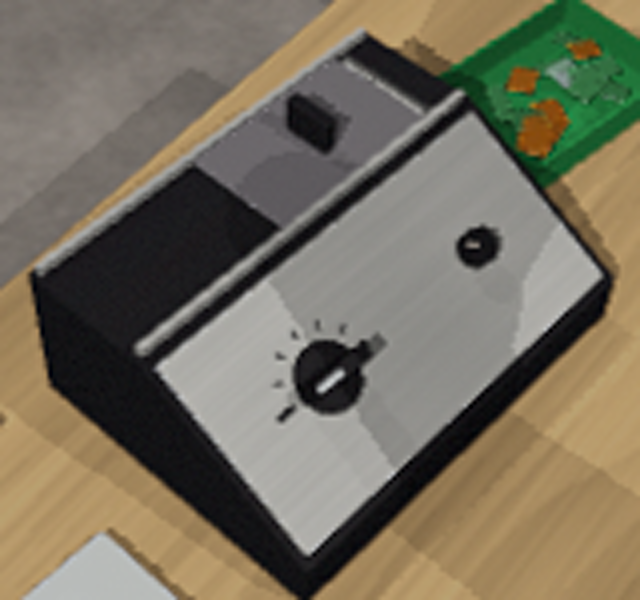

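```bash
cat > fit.py <<'E'
from h import *
from scipy.optimize import least_squares
c={n:bot.camera(n) for n in('side','top')}
T=lambda u,v:(195+u/5,135+v/5); S=lambda u,v:(175+u/4,125+v/4)
obs=[('top',(-130,170,45),T(54,491)),('top',(-130,-170,45),T(630,556)),('top',(130,170,140),T(90,32)),('top',(130,-170,140),T(698,98)),
('side',(-130,170,45),S(306,563)),('side',(-130,-170,45),S(609,278)),('side',(130,170,0),S(52,384)),('side',(130,170,136),S(35,274)),('side',(-130,170,0),S(305,600))]
def w(p,q):
    q=np.array(q)/1e3;cc,s=np.cos(p[2]),np.sin(p[2]);return np.array([p[0]+cc*q[0]-s*q[1],p[1]+s*q[0]+cc*q[1],q[2]])
f=lambda p:np.concatenate([proj(c[n],w(p,q))-u for n,q,u in obs])
r=least_squares(f,[.59,.04,0],loss='soft_l1');p=r.x
print('pose',p,np.degrees(p[2]));print(f(p).reshape(-1,2).round(1))
np.save('pose.npy',p)
n=np.array([-.5,0,.866])
ax=np.array([-55,70,88]);up=np.array([.866,0,.5]);lf=np.array([0,1,0])
for k in range(3):
    a=np.radians(30*k); d=np.cos(a)*lf+np.sin(a)*up
    for cam,(ox,oy,sc) in dict(top=(195,135,5),side=(175,125,4)).items():
        print(k,cam,[((proj(c[cam],w(p,ax+34*n+e*d))-[ox,oy])*sc).round() for e in(0,28)])
# door grip: door travel: grip y = y0+travel ; find from top
for cam,uv in(('top',T(481,165)),('side',S(311,118))):
    o,rr=pix2ray(c[cam],uv);P=o+rr*((.132+ (.036 if cam=='top' else .026)-o[2])/rr[2])
    cc,s=np.cos(p[2]),np.sin(p[2]);d=P[:2]-p[:2];print('grip',P,'own',d[0]*cc+d[1]*s,-d[0]*s+d[1]*cc)
print('axis pt',w(p,ax),w(p,ax+24*n))
E
python3 fit.py
```

```text
pose [ 0.57953445  0.03882851 -0.09277141] -5.315410475007687
[[-1.   0.8]
 [ 0.3  1.3]
 [-0.9 -1.8]
 [ 1.2 -1.1]
 [ 0.5  1.6]
 [ 1.9 -0.9]
 [-0.6 -0.6]
 [-1.8 -2.1]
 [ 0.4  0.5]]
0 top [array([225., 412.]), array([175., 406.])]
0 side [array([349., 363.]), array([320., 388.])]
1 top [array([225., 412.]), array([183., 385.])]
1 side [array([349., 363.]), array([310., 368.])]
2 top [array([225., 412.]), array([203., 370.])]
2 side [array([349., 363.]), array([311., 346.])]
grip [ 0.6466684  -0.01944461  0.168     ] own 0.07224358661483152 -0.05180335968253006
grip [ 0.64751437 -0.01585355  0.158     ] own 0.07275325120102036 -0.04814936806919729
axis pt [0.53125565 0.11362261 0.088     ] [0.51930725 0.11473427 0.108784  ]
```

```bash
python3 -m inch '0 8.5 0 0 -15 0 0.2;0 8.5 0 0 -15 0 0.2;0 8.5 0 0 -15 0 0.2;0 0 0 -30 0 26 0.2;0 0 0 -30 0 26 0.2;0 0 0 -30 0 26 0.2;0 0 0 -30 0 26 0.2;0 0 0 -30 0 26 0.2;0 0 0 -30 0 26 0.2;0 0 0 -30 0 26 0.2;0 0 0 -30 0 26 0.2'
cat > st.py <<'E'
from h import *
import sys
o=bot.get_obs();Rm=R.from_quat(o['tool_rot']).as_matrix();p=np.array(o['eef_pos'])
print(o['clock'],p.round(4),'\n',Rm.round(3),'w',round(o['grip_width'],4),'F',np.round(o['ft_force'],1),'M',np.round(o['ft_torque'],2),'q',np.round(o['joint_pos'],2))
if len(sys.argv)>3:
    t=np.array([float(a) for a in sys.argv[1:4]]);print('delta tool mm',(Rm.T@(t-p)*1e3).round(1))
E
python3 st.py .647 -.018 .25
```

```text
clock: 2.38
eef_pos: [0.4026, -0.2488, 0.2764]
tool_rot: [0.476, -0.523, 0.523, -0.476]
ft_force: [0.3, -1.0, -0.0]
grip_width: 0.0683
2.375 [ 0.4026 -0.2488  0.2764] 
 [[-0.093  0.     0.996]
 [-0.996 -0.    -0.093]
 [ 0.    -1.     0.   ]] w 0.0683 F [ 0.3 -1.  -0. ] M [-0.02  0.03  0.03] q [-0.55  0.17  0.04  1.43 -0.    2.68]
delta tool mm [-252.6   26.5  221.8]
```

```bash
python3 -m inch '0 -10 0 0 0 0 0.2;0 -10 0 0 0 0 0.2;0 -10 0 0 0 0 0.2;0 -10 0 0 0 0 0.2;0 -10 0 0 0 0 0.2;0 -10 0 0 0 0 0.2;0 -10 0 0 0 0 0.2;0 -10 0 0 0 0 0.2;0 -10 0 0 0 0 0.2'; python3 -m inch '0 -10 0 0 0 0 0.2;0 -10 0 0 0 0 0.2;0 -10 0 0 0 0 0.2;0 -10 0 0 0 0 0.2;0 -10 0 0 0 0 0.2;0 -10 0 0 0 0 0.2;0 -10 0 0 0 0 0.2;0 -10 0 0 0 0 0.2;0 -10 0 0 0 0 0.2;0 0 0 0 0 0 0.2'; python3 st.py .647 -.018 .25
```

```text
clock: 3.5
eef_pos: [0.4017, -0.2498, 0.2763]
tool_rot: [0.706, -0.031, 0.031, -0.706]
ft_force: [-0.1, -0.2, -1.0]
grip_width: 0.0687
clock: 4.75
eef_pos: [0.4017, -0.2498, 0.2763]
tool_rot: [0.523, 0.476, -0.476, -0.523]
ft_force: [0.2, -0.5, 0.4]
grip_width: 0.0685
4.75 [ 0.4017 -0.2498  0.2763] 
 [[ 0.095  0.    -0.995]
 [ 0.995 -0.     0.095]
 [-0.    -1.    -0.   ]] w 0.0685 F [ 0.2 -0.5  0.4] M [-0.   -0.01 -0.05] q [-0.56  0.17  0.03  1.43 -0.   -0.46]
delta tool mm [ 254.1   26.3 -222.1]
```

```bash
python3 -m inch '0 0 0 32 0 -28 0.2;0 0 0 32 0 -28 0.2;0 0 0 32 0 -28 0.2;0 0 0 32 0 -28 0.2;0 0 0 32 0 -28 0.2;0 0 0 32 0 -28 0.2;0 0 0 32 10 -28 0.2;0 0 0 30 10 -26 0.2;0 0 0 0 0 0 0.2'; python3 st.py .647 -.018 .144; python3 - <<'E'
from h import *
for n in('side','top'):
    c=bot.camera(n);cv2.imwrite(f'pics/{n}1.png',cv2.resize(c['color'][100:290,150:400],None,fx=3,fy=3))
E
```

```text
clock: 5.88
eef_pos: [0.6472, -0.0152, 0.2535]
tool_rot: [-0.522, -0.476, 0.477, 0.524]
ft_force: [-0.0, -0.2, -0.7]
grip_width: 0.0683
5.875 [ 0.6472 -0.0152  0.2535] 
 [[ 0.092 -0.003 -0.996]
 [ 0.996  0.     0.092]
 [ 0.    -1.     0.003]] w 0.0683 F [-0.  -0.2 -0.7] M [-0.04  0.01 -0.02] q [-0.02  0.55  0.52  1.55  0.    0.07]
delta tool mm [ -2.9 109.5  -0.4]
```

View pics/side1.png

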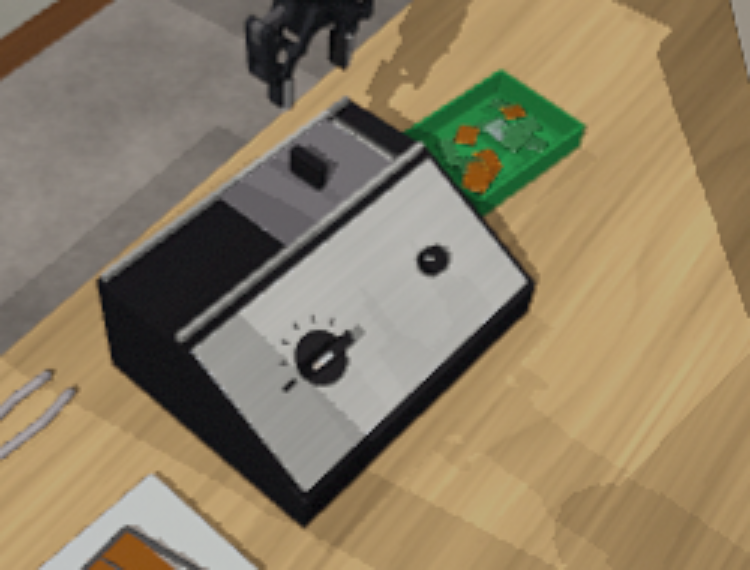

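View pics/top1.png

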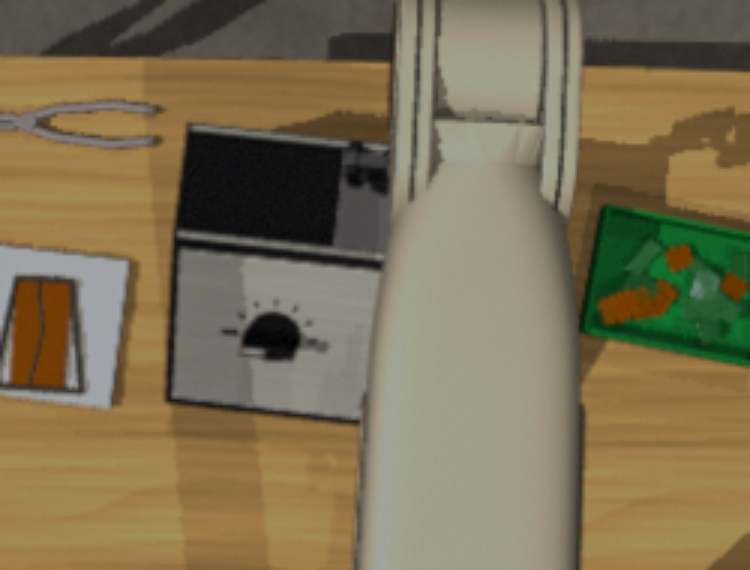

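The pictures show the open fingers above the door grip, with the dial pointing at the long mark (position 0). I'll descend and grip.

```bash
python3 -m inch '0 0 0 -2 20 0 0.2;0 0 0 0 20 0 0.2;0 0 0 0 20 0 0.2;0 0 0 0 16 0 0.2;0 0 0 0 16 0 0.2;0 0 0 0 14 0 0.2;0 0 0 0 0 0 0.2'; python3 -m inch '0 0 0 0 0 0 0.5;0 0 0 0 0 0 0.7;0 0 0 0 0 0 0.85;0 0 0 0 0 0 1;0 0 0 0 0 0 1;0 0 0 0 0 0 1'; python3 st.py
```

```text
clock: 6.85
eef_pos: [0.6453, -0.0196, 0.1488]
tool_rot: [-0.522, -0.475, 0.477, 0.524]
ft_force: [0.2, -0.8, -0.0]
grip_width: 0.0684
clock: 7.6
eef_pos: [0.6467, -0.0193, 0.1512]
tool_rot: [0.523, 0.477, -0.476, -0.522]
ft_force: [-0.1, 1.4, 4.5]
grip_width: 0.0105
7.6 [ 0.6467 -0.0193  0.1512] 
 [[ 0.093  0.002 -0.996]
 [ 0.996  0.     0.093]
 [ 0.001 -1.    -0.002]] w 0.0105 F [-0.1  1.4  4.5] M [ 0.38  0.13 -0.02] q [-0.03  0.57  0.3   1.29  0.    0.06]
```

```bash
python3 -m inch '0 0 0 5 0 0 1;0 0 0 10 0 0 1;0 0 0 12 0 0 1;0 0 0 12 0 0 1;0 0 0 12 0 0 1;0 0 0 12 0 0 1;0 0 0 12 0 0 1;0 0 0 10 0 0 1;0 0 0 8 0 0 1;0 0 0 0 0 0 1'; python3 st.py;python3 -m inch '0 0 0 5 0 0 1;0 0 0 5 0 0 1;0 0 0 4 0 0 1'
```

```text
clock: 8.85
eef_pos: [0.6553, 0.0734, 0.1512]
tool_rot: [0.523, 0.477, -0.476, -0.522]
ft_force: [-0.9, 1.8, 4.8]
grip_width: 0.0104
8.85 [0.6553 0.0734 0.1512] 
 [[ 0.093  0.001 -0.996]
 [ 0.996 -0.     0.093]
 [ 0.    -1.    -0.001]] w 0.0104 F [-0.9  1.8  4.8] M [ 0.26  0.15 -0.  ] q [ 0.11  0.6   0.34  1.31 -0.    0.2 ]
clock: 9.22
eef_pos: [0.6565, 0.086, 0.1512]
tool_rot: [0.524, 0.476, -0.476, -0.522]
ft_force: [-1.3, -1.8, 6.5]
grip_width: 0.0103
```

```bash
python3 -m inch '0 0 0 4 0 0 1;0 0 0 4 0 0 1;0 0 0 0 0 0 1';python3 -m inch '0 0 0 3 0 0 1;0 0 0 3 0 0 1;0 0 0 0 0 0 1'
```

```text
clock: 9.6
eef_pos: [0.6567, 0.0887, 0.1512]
tool_rot: [0.527, 0.472, -0.478, -0.521]
ft_force: [-2.7, -13.9, 8.1]
grip_width: 0.0103
clock: 9.98
eef_pos: [0.6567, 0.0889, 0.1511]
tool_rot: [0.53, 0.469, -0.479, -0.52]
ft_force: [-4.6, -27.1, 9.4]
grip_width: 0.0105
```

Force climbed to 27 N with no more travel, so the door seems to be at its stop. I'll relax the load, let go and lift to check.

```bash
python3 -m inch '0 0 0 -5 0 0 1;0 0 0 -4 0 0 1;0 0 0 0 0 0 0.5;0 0 0 0 0 0 0.3;0 0 0 0 0 0 0.3;0 0 0 0 0 0 0.3'; python3 -m inch '0 0 0 0 -20 0 0.3;0 0 0 0 -30 0 0.3;0 0 0 0 -30 0 0.3;0 0 0 0 -40 20 0.3;0 0 0 0 -30 40 0.3;0 0 0 0 0 50 0.3;0 0 0 0 0 50 0.3;0 0 0 0 0 50 0.3;0 0 0 0 0 0 0.3'; python3 st.py;python3 - <<'E'
from h import *
for n in('side','top'):
    c=bot.camera(n);cv2.imwrite(f'pics/{n}2.png',cv2.resize(c['color'][100:290,150:400],None,fx=3,fy=3))
E
```

```text
clock: 10.72
eef_pos: [0.6565, 0.0925, 0.1499]
tool_rot: [-0.522, -0.476, 0.477, 0.523]
ft_force: [-0.0, 0.3, 0.0]
grip_width: 0.0599
clock: 11.85
eef_pos: [0.4441, 0.1117, 0.3008]
tool_rot: [-0.522, -0.476, 0.477, 0.522]
ft_force: [-0.1, 0.5, 0.4]
grip_width: 0.0596
11.85 [0.4441 0.1117 0.3008] 
 [[ 0.091 -0.001 -0.996]
 [ 0.996 -0.     0.091]
 [-0.    -1.     0.001]] w 0.0596 F [-0.1  0.5  0.4] M [-0.   -0.14 -0.  ] q [0.25 0.14 0.06 1.49 0.   0.34]
```

View pics/side2.png

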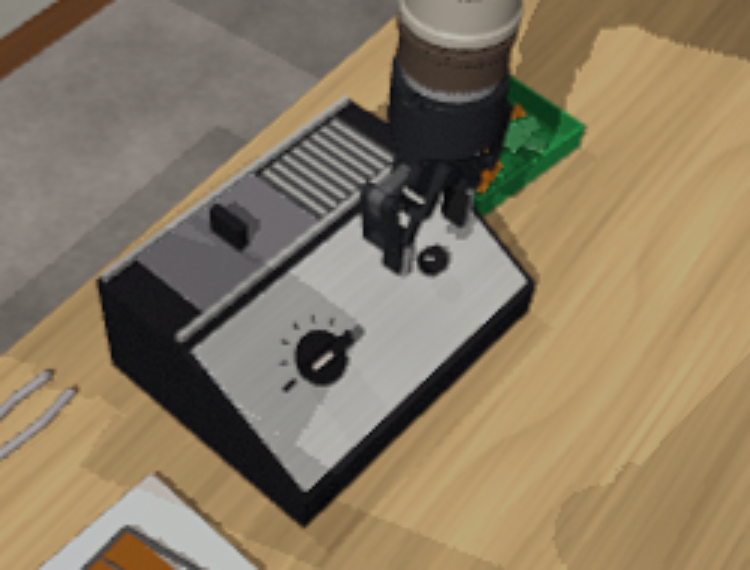

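View pics/top2.png

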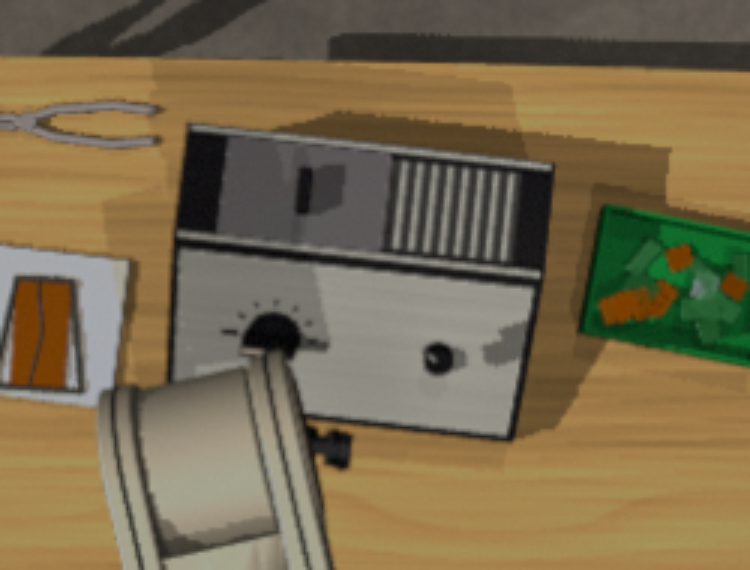

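The vent slats are uncovered, and the grip now sits at about (252,163) in the top picture. I'll measure how far the door has moved and refine the dial estimate.

```bash
python3 - <<'E'
from h import *
p=np.load('pose.npy');cc,s=np.cos(p[2]),np.sin(p[2])
c=bot.camera('top');c2=bot.camera('side')
def own(c,uv,z):
    o,r=pix2ray(c,uv);P=o+r*((z-o[2])/r[2]);d=P[:2]-p[:2];return np.round([d[0]*cc+d[1]*s,-d[0]*s+d[1]*cc],4)
f=lambda u,v:(150+u/3,100+v/3)
print('grip top',own(c,f(304,189),.168),'side',own(c2,f(230,227),.158))
print('door edges top L',own(c,f(221,190),.138),'R',own(c,f(390,205),.138),'vent right',own(c,f(519,215),.135))
print('before L',own(c,(195+340/5,135+155/5),.138),'R',own(c,(195+615/5,135+185/5),.138))
print('knob top',own(c,f(438,356),.099+.0), 'deck ends', own(c,f(187,130),.14),own(c,f(553,168),.14))
for n in('top','side'):
  for k in('vent_door_grip','fan_dial_grip'): print(n,k,[(np.round(a['point'],1),round(a['conf'],2)) for a in bot.spot_point(k,n)[:2]])
  for k in(['fan_dial']): print(n,k,[(np.round(a['extent'],1),round(a['conf'],2)) for a in bot.look_for(k,n)[:2]])
a=c2['color'][200:240,230:290];cv2.imwrite('pics/dz.png',cv2.resize(a,None,fx=10,fy=10,interpolation=2))
E
```

```text
grip top [0.0736 0.0546] side [0.0691 0.0601]
door edges top L [0.0687 0.1307] R [ 0.0723 -0.0232] vent right [ 0.077  -0.1408]
before L [0.0734 0.0234] R [ 0.0741 -0.1269]
knob top [-0.0572 -0.0839] deck ends [0.1198 0.1681] [ 0.1227 -0.1667]
top vent_door_grip [(array([247., 162.]), 0.64)]
top fan_dial_grip [(array([236.6, 215.2]), 0.64)]
top fan_dial [(array([230. , 203.7, 251.3, 221.6]), 0.67)]
side vent_door_grip []
side fan_dial_grip [(array([258.6, 217.4]), 0.73)]
side fan_dial [(array([249.3, 208.7, 268.5, 230.7]), 0.81)]
```

View pics/dz.png

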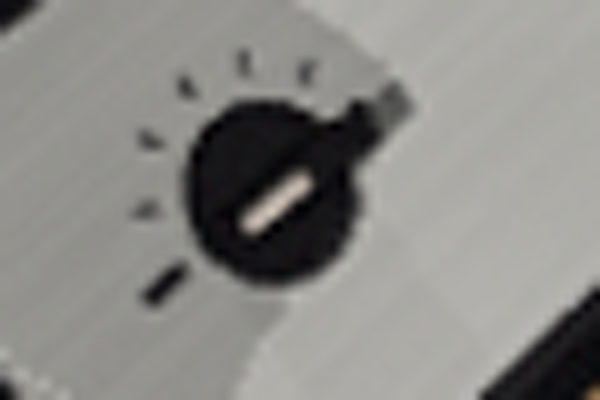

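```bash
python3 -m inch '0 -10 0 0 0 0 0.3;0 -10 0 0 0 0 0.3;0 -10 0 0 0 0 0.3;0 -10 0 0 0 0 0.3;0 -10 0 0 0 0 0.3;0 -10 0 0 0 0 0.3;0 -10 0 0 0 0 0.3;0 -10 0 0 0 0 0.3;0 -10 0 0 0 0 0.3;0 0 10 0 0 0 0.3;0 0 10 0 0 0 0.3;0 0 10 0 0 0 0.3'; python3 -m inch '0 0 0 0 0 0 0.3'; cat > dial.py <<'E'
from h import *
import sys
p=np.load('pose.npy');yw=R.from_euler('z',p[2]).as_matrix()
h=float(sys.argv[1]);a=np.radians(float(sys.argv[2]) if len(sys.argv)>2 else 0)
n=np.array([-.5,0,.866025]);A=np.array([p[0],p[1],0])+yw@np.array([-.055,.07,.088]);
P=A+h/1e3*(yw@n)
x0=np.array([-.866025,0,-.5]);y=-n;z0=np.cross(x0,y)
Rt=yw@np.stack([x0,y,z0],1)@R.from_rotvec([0,a,0]).as_matrix()
o=bot.get_obs();Rm=R.from_quat(o['tool_rot']).as_matrix();t=np.array(o['eef_pos'])
print('P',P.round(4),'tcp',t.round(4),'q',np.round(o['joint_pos'],2),'w',round(o['grip_width'],4),'F',np.round(o['ft_force'],1),'M',np.round(o['ft_torque'],2))
print('turn deg',np.degrees(R.from_matrix(Rm.T@Rt).as_rotvec()).round(1),'shift in cur axes mm',(Rm.T@(P-t)*1e3).round(1))
E
python3 dial.py 70; python3 - <<'E'
from h import *
c={n:bot.camera(n) for n in('top','side')}
print(tri([pix2ray(c['side'],(258.6,217.4)),pix2ray(c['top'],(236.6,215.2))]))
print(tri([pix2ray(c['side'],(256.8,219.3)),pix2ray(c['top'],(195+233/5,135+382/5))]))
cv2.imwrite('pics/side3.png',c['side']['color']);
E
```

```text
clock: 13.85
eef_pos: [0.4482, 0.1115, 0.3011]
tool_rot: [-0.217, -0.673, 0.69, -0.153]
ft_force: [-0.5, 1.0, -0.1]
grip_width: 0.0598
clock: 13.98
eef_pos: [0.4427, 0.1105, 0.2962]
tool_rot: [-0.211, -0.674, 0.692, -0.149]
ft_force: [-0.6, 0.5, -0.2]
grip_width: 0.0596
P [0.4964 0.1169 0.1486] tcp [0.4427 0.1105 0.2962] q [ 0.4  -0.23 -0.43  0.91 -0.24 -1.13] w 0.0596 F [-0.6  0.5 -0.2] M [0.09 0.44 0.04]
turn deg [-0.1  0.2  0.4] shift in cur axes mm [ 26.8 154.5 -11.7]
(array([0.51983312, 0.12464785, 0.11538032]), [np.float64(0.0006567896042689737), np.float64(0.0006567896042689865)])
(array([0.53254196, 0.11308477, 0.08247297]), [np.float64(7.939809536382028e-05), np.float64(7.93980953639631e-05)])
```

```bash
python3 -m inch '0 0 0 7 30 -3 0.3;0 0 0 7 30 -3 0.3;0 0 0 7 30 -3 0.3;0 0 0 6 30 -3 0.3;0 0 0 0 34 0 0.3;0 0 0 0 0 0 0.3'; python3 dial.py 10; python3 - <<'E'
from h import *
for n in('side','top'):
    c=bot.camera(n);cv2.imwrite(f'pics/{n}4.png',cv2.resize(c['color'][120:280,180:340],None,fx=3.7,fy=3.7))
E
```

```text
clock: 14.82
eef_pos: [0.5045, 0.1183, 0.1522]
tool_rot: [-0.214, -0.674, 0.692, -0.149]
ft_force: [1.0, 0.8, 0.3]
grip_width: 0.0597
P [0.5263 0.1141 0.0967] tcp [0.5045 0.1183 0.1522] q [ 0.36  0.03 -0.61  0.45 -0.22 -1.17] w 0.0597 F [1.  0.8 0.3] M [ 0.03  0.49 -0.01]
turn deg [-0.1 -0.1  0.2] shift in cur axes mm [ 8.4 59.1  2.1]
```

View pics/side4.png

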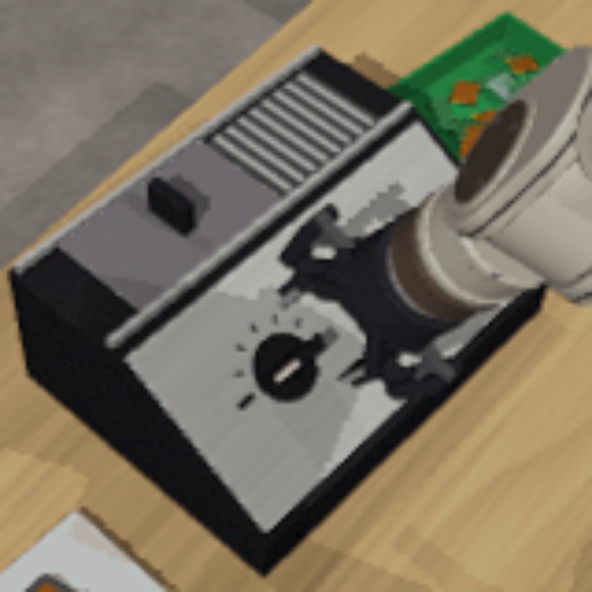

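View pics/top4.png

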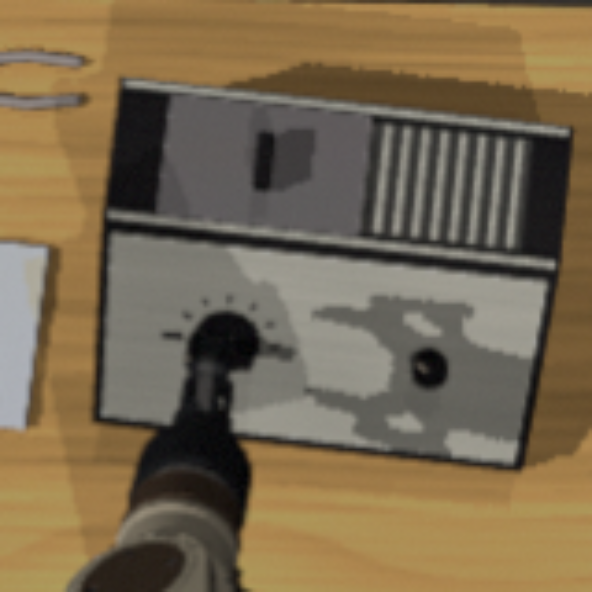

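The gripper is lined up with the panel normal and centred sideways on the dial. I'll approach with the jaws across the bar.

```bash
python3 -m inch '0 0 0 8 10 2 0.3;0 0 0 0 14 0 0.3;0 0 0 0 12 0 0.3;0 0 0 0 12 0 0.3;0 0 0 0 7 0 0.3;0 0 0 0 0 0 0.3;0 0 0 0 0 0 0.3'; python3 dial.py 10; python3 - <<'E'
from h import *
for n in('side','top'):
    c=bot.camera(n);cv2.imwrite(f'pics/{n}5.png',cv2.resize(c['color'][160:270,200:310],None,fx=5,fy=5,interpolation=2))
E
```

```text
clock: 15.8
eef_pos: [0.5224, 0.1146, 0.1019]
tool_rot: [-0.215, -0.674, 0.691, -0.151]
ft_force: [-0.0, 0.1, -0.2]
grip_width: 0.0599
P [0.5263 0.1141 0.0967] tcp [0.5224 0.1146 0.1019] q [ 0.33  0.14 -0.66  0.29 -0.21 -1.2 ] w 0.0599 F [-0.   0.1 -0.2] M [0.02 0.51 0.03]
turn deg [-0. -0. -0.] shift in cur axes mm [-0.7  6.5  0.1]
```

View pics/side5.png

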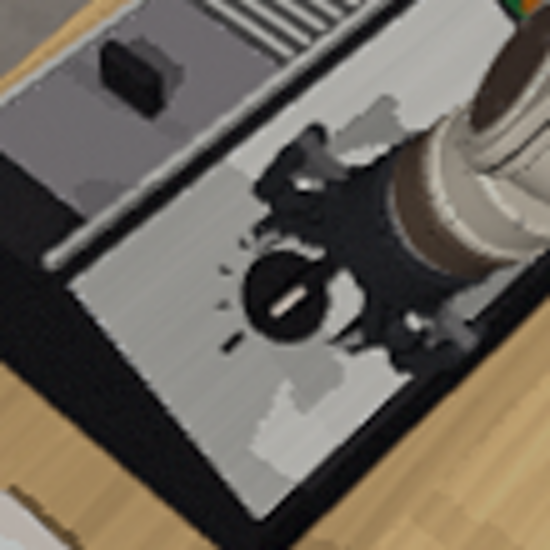

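View pics/top5.png

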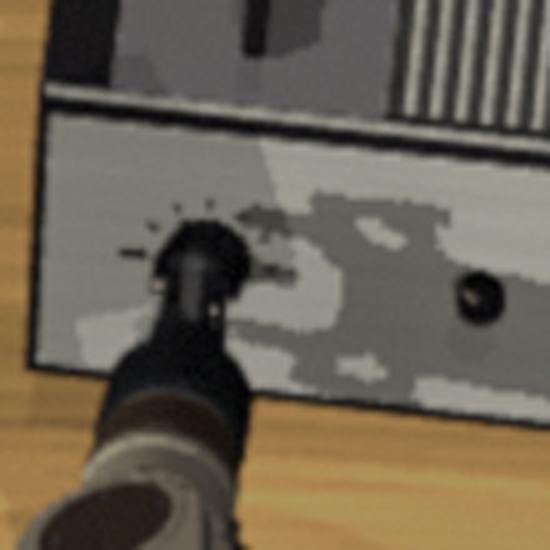

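```bash
python3 -m inch '0 0 0 0 6 0 0.3;0 0 0 0 0 0 0.3;0 0 0 0 0 0 0.5;0 0 0 0 0 0 0.7;0 0 0 0 0 0 0.85;0 0 0 0 0 0 1;0 0 0 0 0 0 1;0 0 0 0 0 0 1'; python3 dial.py 10; python3 - <<'E'
from h import *
c=bot.camera('side');cv2.imwrite(f'pics/side6.png',cv2.resize(c['color'][160:270,200:310],None,fx=5,fy=5,interpolation=2))
E
```

```text
clock: 16.9
eef_pos: [0.5264, 0.1144, 0.0977]
tool_rot: [-0.216, -0.674, 0.69, -0.152]
ft_force: [-0.0, -1.1, 4.5]
grip_width: 0.0105
P [0.5263 0.1141 0.0967] tcp [0.5264 0.1144 0.0977] q [ 0.33  0.15 -0.66  0.27 -0.21 -1.2 ] w 0.0105 F [-0.  -1.1  4.5] M [-0.19 -0.1  -0.06]
turn deg [-0.  -0.1 -0.1] shift in cur axes mm [0.6 0.8 0.3]
```

View pics/side6.png

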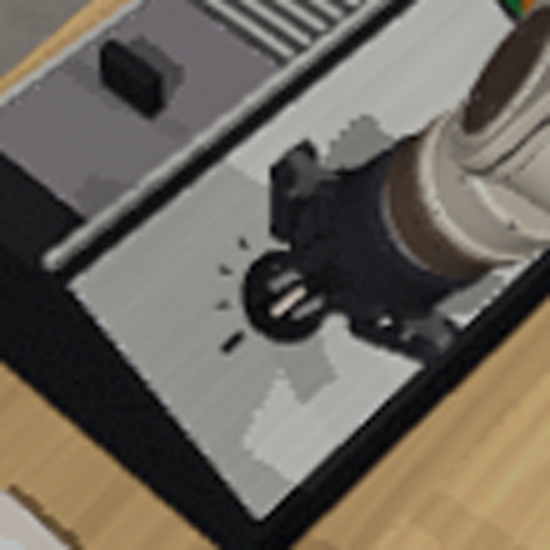

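The side picture shows the jaws closed on the bar and the pointer still at 0, gripping at 10.5 mm. I'll turn one click.

```bash
python3 -m inch '0 6 0 0 0 0 1;0 6 0 0 0 0 1;0 6 0 0 0 0 1;0 6 0 0 0 0 1;0 6 0 0 0 0 1;0 0 0 0 0 0 1'; python3 dial.py 10 30
```

```text
clock: 17.7
eef_pos: [0.5258, 0.1146, 0.0973]
tool_rot: [0.387, 0.69, -0.611, -0.028]
ft_force: [-0.6, 0.2, 5.8]
grip_width: 0.0111
P [0.5263 0.1141 0.0967] tcp [0.5258 0.1146 0.0973] q [ 0.33  0.15 -0.66  0.27 -0.21 -0.67] w 0.0111 F [-0.6  0.2  5.8] M [-0.03  0.08 -0.03]
turn deg [ 0.1 -0.1 -0. ] shift in cur axes mm [-0.3  0.8  0.3]
```

```bash
python3 - <<'E'
from h import *
c=bot.camera('side');cv2.imwrite(f'pics/side7.png',cv2.resize(c['color'][160:270,200:310],None,fx=5,fy=5,interpolation=2))
E
```

```text
(no output)
```

View pics/side7.png

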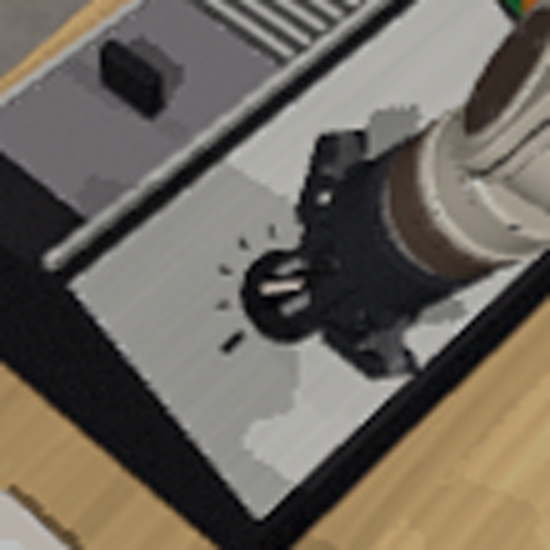

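The pointer followed by one click and the forces are small. I'll do three more clicks, then stop and check.

```bash
python3 -m inch '0 6 0 0 0 0 1;0 6 0 0 0 0 1;0 6 0 0 0 0 1;0 6 0 0 0 0 1;0 6 0 0 0 0 1;0 0 0 0 0 0 1;0 6 0 0 0 0 1;0 6 0 0 0 0 1;0 6 0 0 0 0 1;0 6 0 0 0 0 1;0 6 0 0 0 0 1;0 0 0 0 0 0 1'; python3 dial.py 10 90; python3 -m inch '0 6 0 0 0 0 1;0 6 0 0 0 0 1;0 6 0 0 0 0 1;0 6 0 0 0 0 1;0 6 0 0 0 0 1;0 0 0 0 0 0 1'; python3 dial.py 10 120;  python3 - <<'E'
from h import *
c=bot.camera('side');cv2.imwrite(f'pics/side8.png',cv2.resize(c['color'][160:270,200:310],None,fx=5,fy=5,interpolation=2))
E
```

```text
clock: 19.25
eef_pos: [0.5254, 0.1158, 0.097]
tool_rot: [0.639, 0.584, -0.336, -0.37]
ft_force: [-1.8, 4.0, 5.6]
grip_width: 0.0109
P [0.5263 0.1141 0.0967] tcp [0.5254 0.1158 0.097 ] q [ 0.33  0.15 -0.66  0.27 -0.2   0.37] w 0.0109 F [-1.8  4.   5.6] M [0.51 0.31 0.32]
turn deg [-0.  -0.   0.2] shift in cur axes mm [-1.6  0.8 -0.8]
clock: 20.0
eef_pos: [0.5256, 0.1164, 0.0971]
tool_rot: [0.704, 0.469, -0.159, -0.509]
ft_force: [-1.3, 5.1, 4.7]
grip_width: 0.0108
P [0.5263 0.1141 0.0967] tcp [0.5256 0.1164 0.0971] q [ 0.33  0.15 -0.66  0.27 -0.2   0.9 ] w 0.0108 F [-1.3  5.1  4.7] M [0.84 0.23 0.51]
turn deg [-0.1  0.   0.2] shift in cur axes mm [-1.7  0.8 -1.6]
```

View pics/side8.png

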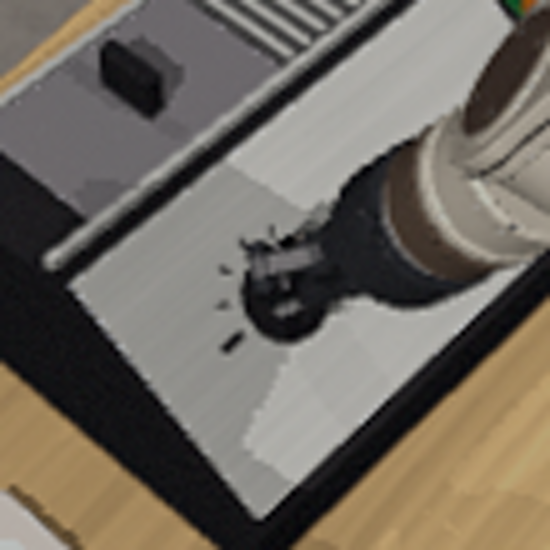

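```bash
python3 -m inch '0 6 0 0 0 0 1;0 6 0 0 0 0 1;0 6 0 0 0 0 1;0 6 0 0 0 0 1;0 5 0 0 0 0 1;0 0 0 0 0 0 1;0 0 0 0 0 0 1;0 0 0 0 0 0 1'; python3 dial.py 10 150; python3 -m inch '0 0 0 0 0 0 0.8;0 0 0 0 0 0 0.5;0 0 0 0 0 0 0.2;0 0 0 0 0 0 0.2;0 0 0 0 -10 0 0.2;0 0 0 0 -20 0 0.2;0 0 0 0 -30 0 0.2;0 0 0 0 -40 0 0.2;0 0 0 0 -40 0 0.2;0 0 0 0 -40 0 0.2;0 0 0 0 -40 0 0.2;0 0 0 0 0 0 0.2'; python3 st.py; python3 - <<'E'
from h import *
for n in('side','top'):
    c=bot.camera(n);cv2.imwrite(f'pics/{n}9.png',cv2.resize(c['color'][120:280,180:340],None,fx=3.7,fy=3.7,interpolation=2)); cv2.imwrite(f'pics/{n}9f.png',c['color'])
E
```

```text
clock: 21.05
eef_pos: [0.526, 0.1169, 0.0973]
tool_rot: [0.721, 0.327, 0.022, -0.61]
ft_force: [0.2, 6.3, 3.7]
grip_width: 0.0108
P [0.5263 0.1141 0.0967] tcp [0.526  0.1169 0.0973] q [ 0.33  0.15 -0.66  0.27 -0.2   1.4 ] w 0.0108 F [0.2 6.3 3.7] M [1.02 0.15 0.58]
turn deg [-0.3  1.   0.2] shift in cur axes mm [-1.3  0.8 -2.4]
clock: 22.55
eef_pos: [0.4164, 0.1254, 0.2914]
tool_rot: [0.722, 0.328, 0.025, -0.609]
ft_force: [0.1, -0.5, 0.7]
grip_width: 0.0682
22.55 [0.4164 0.1254 0.2914] 
 [[ 0.783  0.504 -0.364]
 [ 0.443 -0.043  0.895]
 [ 0.436 -0.863 -0.257]] w 0.0682 F [ 0.1 -0.5  0.7] M [0.09 0.44 0.03] q [ 0.48 -0.27 -0.48  0.91 -0.28  1.54]
```

View pics/side9.png

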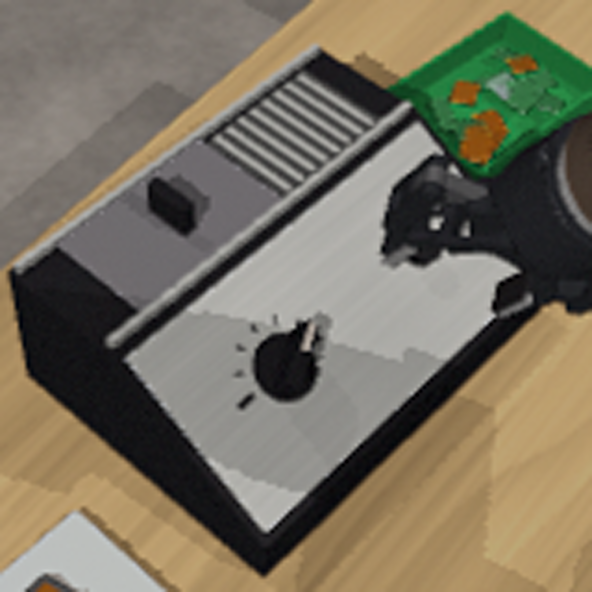

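View pics/top9.png

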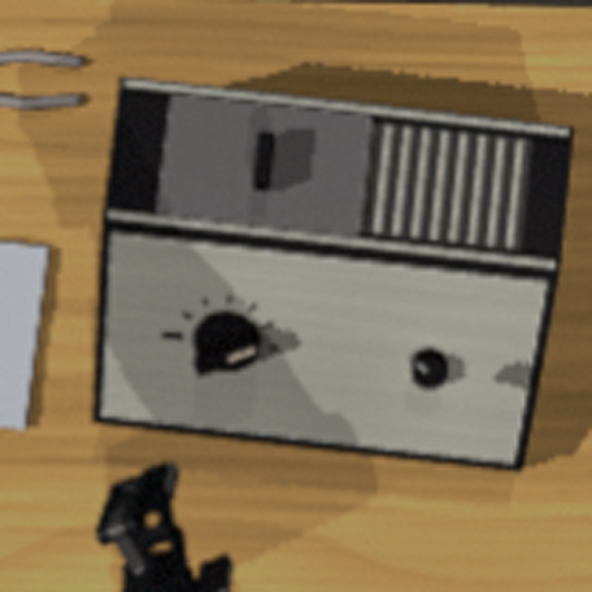

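The white pointer line runs from about (228,360) to (258,345) in the top crop. I'll compare that with where positions 4, 5 and 6 should appear.

```bash
python3 - <<'E'
from h import *
c={n:bot.camera(n) for n in('side','top')};p=np.load('pose.npy');yw=R.from_euler('z',p[2]).as_matrix()
n=np.array([-.5,0,.866]);up=np.array([.866,0,.5]);lf=np.array([0,1,0]);A=np.array([-.055,.07,.088])
for cam in c:
  for k in(4,5,6):
    d=np.cos(k*np.pi/6)*lf+np.sin(k*np.pi/6)*up
    q=[(proj(c[cam],np.array([p[0],p[1],0])+yw@(A+.034*n+e*d))-[180,120])*3.7 for e in(.003,.027)]
    v=q[1]-q[0];print(cam,k,q[0].round(),q[1].round(),'dir',np.degrees(np.arctan2(v[1],v[0])).round())
  a=c[cam]['color'][120:280,180:340]; y,x=(slice(195,225),slice(240,275)) if cam=='side' else (slice(205,225),slice(230,255))
  g=c[cam]['color'][y,x].astype(int); cv2.imwrite(f'pics/z_{cam}.png',cv2.resize(c[cam]['color'][y,x],None,fx=16,fy=16,interpolation=2))
E
python3 - <<'E'
import cv2,numpy as np
for n in('side','top'):
    for t in('0','9f'): pass
    d=cv2.absdiff(cv2.imread(f'pics/{n}0.png'),cv2.imread(f'pics/{n}9f.png'))
    if n=='top':
        for nm,(a,b,e,f) in dict(tile=(135,178,197,238),plier=(140,130,206,155),tray=(342,165,412,225)).items(): print(nm,d[b:f,a:e].mean().round(1))
E
```

```text
side 4 [303. 350.] [296. 317.] dir -102.0
side 5 [305. 350.] [314. 320.] dir -73.0
side 6 [307. 351.] [329. 332.] dir -41.0
top 4 [225. 358.] [243. 335.] dir -51.0
top 5 [226. 359.] [255. 348.] dir -21.0
top 6 [226. 361.] [258. 365.] dir 7.0
tile 2.4
plier 4.9
tray 8.5
```

View pics/z_top.png

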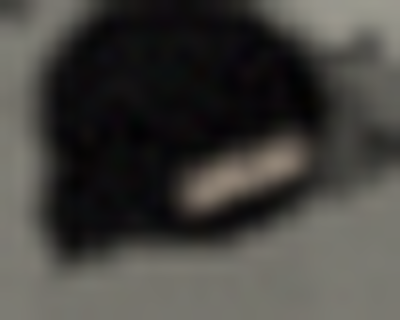

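View pics/z_side.png

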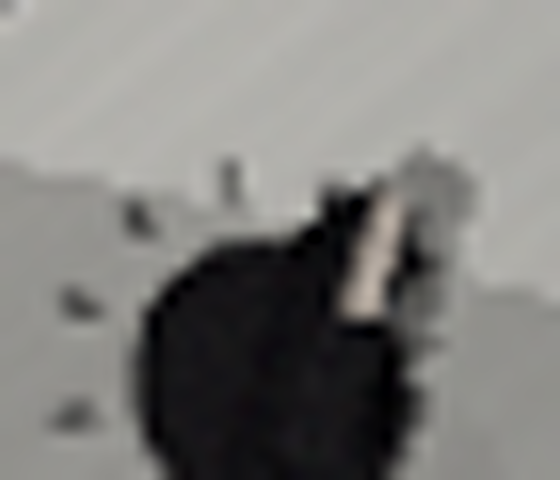

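View pics/top9f.png

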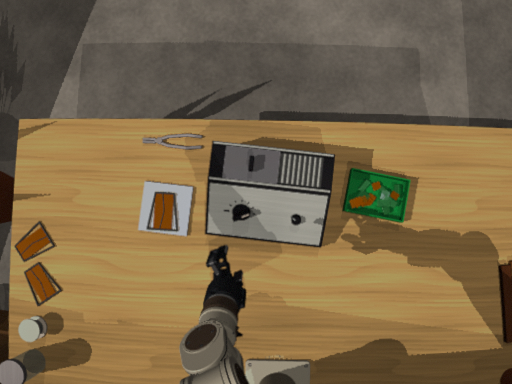

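```bash
python3 -c "
from workcell import bot
print(bot.job_done())"
```

```text
the job is handed in; nothing more can be done
None
```

I slid the vent door open to its stop, turned the fan dial from 0 to position 5, and handed the job in at about 23 s. No verdict came back.

**Door:** I gripped it and slid it about 106 mm, until the force rose to 27 N with no further movement, then let go. The vent slats are uncovered. I didn't know exactly where the closed position was, so I judged "fully open" from that hard stop and the pictures, not from a direct reading of the travel.

**Dial:** I turned it one click at a time, let go and backed the arm well away. Its pointer line sits at about -22° in the top picture and -74° in the side picture. Position 5 should read -21° and -73°, so both agree.

**Everything else:** The tile, lamp panel, tray and plier look unmoved in the last pictures. I never approached the small knob. The robot was touching nothing, with wrist force near 0.

**Checks that disagreed:**
- The cameras put the door's grip at own y 54 to 60 mm, and the arm's position gave 57. I had first guessed a stop at 65, which assumed the door was centred. A stop near 57 fits better, because the closed door then covers the whole vent.
- The network's dial point was about 10 mm off from my fitted position. I used the fitted one, and the grasp held.

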